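# Zero the dial tester and lock it with the pedal

## Robot

A 7-joint arm with a two-finger parallel gripper is mounted at the origin on the work surface. World frame = base frame: x ahead of the robot, y to its left, z up, the work surface at z = 0. Lengths are in m, angles in degrees, forces in N, time in s.
With the tool pointing down it reaches from about 0.4 to 0.875 m from the base axis. Payload 6.5 kg.
Tool frame: the origin (TCP) lies at the very end of the fingers, on their centre line; the grasp point (between the pads) lies 19 mm behind it; z points along the fingers, y is the line along which they close (so a half turn about z gives the same grasp; the last joint's range is limited). The gripper opens to 85 mm and grips with 20 to 120 N. Pads are 22 mm wide; open, the fingers measure 114 mm over their backs; the gripper's body (76 mm by 85 mm) begins 54 mm behind the grasp point. The pads swing forward as they close: fully open they stand 13 mm farther back than shut.
Start: joints at [-70.371, 30.733, -0.252, 88.115, 0.149, 61.152, -4.079], TCP at [0.258, 0.596, 0.198] pointing down, gripper open.
Joint ranges: [-154.64, 154.64], [-21.42, 123.67], [-72.66, 72.17], [13.99, 137.28], [-74.86, 254.86], [10.95, 109.41], [-158.01, 158.01]. Speed limits (degrees/s): [136.94, 136.94, 180, 180, 180, 180, 180].

## Interface

Orientations are given as [roll, pitch, yaw] about the fixed x, y, z axes, in that order (R = Rz(yaw) Ry(pitch) Rx(roll)).
In Python, from station import get_state, camera, get_calibration, sign_off gives the robot as it stands. The module is installed in compiled form; this text tells all that it offers.
- The arm moves only by the tool drive_tool, never from a script. Its argument "increments" is a list of rows, each a list of 7 numbers: the shift along the tool's x, y, z each as a share of 0.15 m, from -1 to 1, then the turn, a rotation vector about the tool's x, y, z each as a share of 360 degrees, from -1 to 1, then the opening, from 0 (shut) to 1 (fully open). A call has 1 to 8 rows; each row is the pose to reach, as a shift and turn from the pose commanded when the call began, along the tool's axes at that moment, turning the shorter way round; what a row does not reach only later rows make up. A row lasts 1/10 s, in which the tool goes at most 50 mm and 8.59 degrees, less where a joint would pass 70% of its speed; a pose out of reach is approached as far as the arm can. A call with a number of a shift or a turn outside -1 to 1 is refused whole. A call with a gripper value outside its range is refused whole. The fingers move at their own pace and stop on an object; "newtons" is the grip in N (left out, the last holds). Time passes only in rows, so rows that repeat a pose let the fingers close. It gives the time, the measured TCP pose, the force, the opening and the grip force at its end, in the units of the state.
- get_state(): the state, without advancing time (a new reading comes with each control period).
- camera(name): name is "scene" or "top" or "wrist"; returns (picture, depth): 480x640x3 uint8, red, green, blue; 480x640 float32, m along the optical axis (not along the pixel's ray), 0 where there is no reading.
- get_calibration(name): a dict with "vfov" (degrees; the focal length in pixels is half the picture's height over the tangent of half this angle, whatever the lens; pixels are square), "cx", "cy" (the principal point, pixels), "D" ([k1, k2, p1, p2, k3] as OpenCV has them; the pictures are not rectified), "rvec" (rotation vector, rad) and "tvec" (3), from world to camera coordinates, as OpenCV has them; the wrist camera has in their place "mount" (4x4, takes a point from camera to tool coordinates, whose origin is the TCP and whose axes are the flange's). Camera axes: x right, y down, z forward; pixel columns grow to the right and rows downward; lengths in m; the calibration is good to about 2 mm. A picture is of the moment at which its call begins: read the wrist's pose just before it. get_calibration takes no time and is no camera call.
- sign_off(): hands the job in; it is judged then, once.
The state is a dict: "time": time; "joints": joint angles; "qd": joint speeds; "joint_efforts": joint torques, N m; "ee_pos": TCP position; "eef_rot": TCP orientation; "force": force on the tool from outside, world axes, zero at the start; "ft_torque": the same for the moment, N m; "gripper_width": finger opening in m; "gripper_force": force on a finger pad.
Only numpy, scipy, OpenCV 4.12 (cv2) and the standard library are available. Lean on these libraries where they do the work, as an engineer would, in place of code of your own. Each camera call takes 0.05 s, during which the arm holds its last target. There are 200 camera calls.

## Task

Zero the dial tester on the ledge: push its turning bezel round by one of the two upright lugs until the broad zero bar on the dial face stands centred under the needle's tip. Then press the spring pedal beside the dial fully down to its stop for about half a second to lock the setting, and let it come all the way up again. Leave the dial reading zero and leave the spare parts lying round the tester where they are.

Things in the scene. Friction and masses are not known exactly. Their poses are not given: they have to be found in the camera images.
- tester: dial tester, fixed: grey base plate 220 x 360 x 14 mm carrying a round dial and a pedal. Origin at the centre of its underside; x along the short side, y along the long side (dial at +y, pedal at -y), z up. The dial's vertical axis is at (0, 85) mm. The steel bezel, a disc 144 mm in diameter, turns with its white face; its top (rim and rib) is 69 mm above the ledge: stay above that
- dial_centre (a point): point on the dial's vertical axis, at face level, 66 mm above the ledge
- needle_tip (a point): tip of the black needle, 6 mm wide, 46 mm from the dial axis. The needle has its own direction, must not be used as a handle and does not turn with the bezel
- zero_mark (a point): middle of the zero bar, the one black bar 10 mm wide and 22 mm long (radial) on the white face (the eleven other marks are 2 mm wide), 46 mm from the dial axis, with a 10 mm wide steel rib on the rim outside it. Turns with the bezel. The dial reads zero when this point, seen from above, coincides with needle_tip
- lug_a (a point): centre of the top of an upright lug on the bezel: round dark steel post, 16 mm in diameter, 62 mm from the dial axis, 64 to 104 mm above the ledge, 90 degrees counter-clockwise (from above) of the zero bar. Pushed sideways with about 2.5 N it turns the bezel, which stays where it is left
- lug_b (a point): the same for the other, identical lug, across the dial from lug_a (90 degrees clockwise of the zero bar)
- bezel (a joint): turn of the bezel in rad, growing counter-clockwise seen from above, free to turn either way all round; at 0 the zero bar points along the tester's +x
- pedal_pad (a point): centre of the ribbed tread on top of the dark steel pedal plate (140 x 70 x 8 mm, long side along the tester's x), 110 mm along it from its level hinge, which lies along the tester's y at (80, -100, 50) mm. The plate slopes up from the hinge towards the tester's -x. The pad is 81 mm above the ledge at rest, 57 mm at the stop
- pedal (a joint): how far the pedal is pressed in rad: 0 = up at rest, 0.22 = down on its stop. A spring brings it back; at the pad it takes 3 N to start and about 8 N to hold at the stop
- diaphragm: loose black rubber pump diaphragm disc, 130 mm in diameter, 14 mm high, lying flat; origin at the centre of its underside
- gland_a: loose bronze packing gland, a flanged bush 80 mm in diameter, 48 mm high, standing on its flange; origin at the centre of its underside
- gland_b: a second gland like gland_a
- nozzle: loose copper injector nozzle, 48 mm in diameter, 88 mm high, standing upright; origin at the centre of its underside. Beyond the spares, over 0.5 m to the robot's left, a 240 mm high bin rack stands on the ledge: keep away from it
There are look-alikes about, which are no part of the job. Of the things like the nozzle, leave any that is purple or yellow; of the rest the larger one is meant.

How it is judged (in metres and radians):
On the way, in this order (a step that is already met when the one before it is completed fails the run):
1. the dial is set to zero: zero bar under the needle's tip, within 5 mm, bezel standing still (horizontal distance between needle_tip and zero_mark below 0.005 m and velocity of joint bezel between -0.05 and 0.05 rad/s), for 0.3 s.
2. the pedal is pressed down to its stop (over 0.195 rad of 0.22) for 0.2 s while the dial reads zero (horizontal distance between needle_tip and zero_mark below 0.005 m and value of joint pedal above 0.195 rad), for 0.2 s.
At the end, for the whole second after the job is handed in: zero bar under the needle's tip within 5 mm, the pedal fully up again (below 0.03 rad), the diaphragm, both glands and the nozzle within 20 mm of where they stood and the nozzle upright (horizontal distance between needle_tip and zero_mark below 0.005 m and value of joint pedal below 0.03 rad and distance of each of diaphragm, gland_a, gland_b, nozzle from where it was at the start of the episode below 0.02 m and angle between nozzle's own z axis and vertical below 0.4 rad); the robot touches nothing.
It fails at once if a loose spare part is pushed more than 20 mm away or the nozzle is knocked over (distance of any of diaphragm, gland_a, gland_b, nozzle from where it was at the start of the episode above 0.02 m or angle between nozzle's own z axis and vertical above 0.4 rad).
It also fails if it takes over 56 s, if anything falls off the work surface, if the arm or the gripper's body presses on something with over 40 N, if the wrist force passes 120 N, or if a joint passes its speed limit or range.

## Working session

There is one attempt and no reset: what is moved stays moved. The work goes in short steps, Python scripts to look and compute and a tool call to move; the robot and the scene stay as the last step left them, time stands still between calls to the robot, and variables do not carry over. Pictures are saved under pics/ and viewed, at most 10 in all, crops included, and the job is handed in when it is done.

Besides the shell and the picture viewer there is one more tool, called as a command line: name --pt "numbers of a row" for each row, then --argument value for the rest. drive_tool: Moves the arm, as the interface text tells. Shift numbers are shares of 0.15 m and turn numbers shares of 360 degrees, none past 1 either way. Its arguments: {"type":"object","properties":{"increments":{"type":"array","items":{"type":"array","items":{"type":"number"}}},"newtons":{"type":"number"}},"required":["increments"]}

```bash
mkdir -p pics
cat > h.py <<'E'
import numpy as np, cv2
from station import *
def K(n):
    c=get_calibration(n); f=240/np.tan(np.radians(c["vfov"])/2)
    return np.array([[f,0,c["cx"]],[0,f,c["cy"]],[0,0,1]]),np.array(c["D"],float),c
def Rt(n,st=None):
    k,D,c=K(n)
    if "rvec" in c:
        R=cv2.Rodrigues(np.array(c["rvec"],float))[0]; return R,np.array(c["tvec"],float).ravel()
    from scipy.spatial.transform import Rotation as Ro
    M=np.array(c["mount"]); T=np.eye(4); T[:3,:3]=Ro.from_euler('xyz',st["eef_rot"],degrees=True).as_matrix(); T[:3,3]=st["ee_pos"]
    W=np.linalg.inv(T@M); return W[:3,:3],W[:3,3]
def ray(n,px,z,st=None):
    "pixels -> world points on plane z"
    k,D,_=K(n); R,t=Rt(n,st)
    u=cv2.undistortPoints(np.array(px,float).reshape(-1,1,2),k,D).reshape(-1,2)
    d=np.c_[u,np.ones(len(u))]@R; o=-R.T@t
    return o+d*((z-o[2])/d[:,2])[:,None]
def proj(n,P,st=None):
    k,D,_=K(n); R,t=Rt(n,st)
    return cv2.projectPoints(np.array(P,float).reshape(-1,3),cv2.Rodrigues(R)[0],t,k,D)[0].reshape(-1,2)
E
python3 - <<'E'
from h import *
print(get_state())
for n in("scene","top","wrist"):
    p,d=camera(n); np.savez(f"pics/{n}0.npz",p=p,d=d); cv2.imwrite(f"pics/{n}0.png",p[:,:,::-1]); print(n,get_calibration(n))
E
```

```text
{'time': 0.0, 'joints': array([-70.3706124 ,  30.77933423,  -0.25375593,  88.17200725,
         0.14957946,  61.15072058,  -4.07783664]), 'qd': array([ 0.06608952,  0.01152881, -0.06218841,  0.04637122, -0.02590497,
        0.03293473,  0.07642214]), 'joint_efforts': array([ 1.56945216e-04, -5.83388078e+01,  1.04848869e+00, -2.59108847e+01,
        1.22838904e-02,  9.36219469e-03, -1.13217408e-05]), 'ee_pos': array([0.25813124, 0.59578482, 0.19748355]), 'eef_rot': array([-1.79898597e+02,  8.26391331e-03,  1.56583201e+02]), 'force': array([ 0.15760311,  0.12671712, -0.26293586]), 'ft_torque': array([-0.0072985 ,  0.03749733,  0.05108779]), 'gripper_force': 0.0, 'gripper_width': 0.08536025302320945}
scene {'vfov': 43.28441303784731, 'cx': 317.70201087374016, 'cy': 236.8433567122314, 'D': array([-0.11712229,  0.        ,  0.        ,  0.        ,  0.        ]), 'rvec': array([ 2.10930493,  0.69817641, -0.36701336]), 'tvec': array([-0.43262011, -0.11818887,  1.75257864])}
top {'vfov': 52.725302230682175, 'cx': 322.38427842817373, 'cy': 244.0379438845842, 'D': array([-0.12032049,  0.        ,  0.        ,  0.        ,  0.        ]), 'rvec': array([ 2.13488279, -2.13635615,  0.18385698]), 'tvec': array([-0.0113338 ,  0.56852554,  1.2787134 ])}
wrist {'vfov': 58.325019363062886, 'cx': 321.6599108683577, 'cy': 241.88699774438578, 'D': array([-0.05566598,  0.        ,  0.        ,  0.        ,  0.        ]), 'mount': array([[ 4.26427147e-04, -9.60300990e-01, -2.78965639e-01,
         6.96240728e-02],
       [ 9.99999506e-01,  1.58957517e-04,  9.81410743e-04,
        -4.33327040e-04],
       [-8.98106022e-04, -2.78965919e-01,  9.60300583e-01,
        -1.75366386e-01],
       [ 0.00000000e+00,  0.00000000e+00,  0.00000000e+00,
         1.00000000e+00]])}
```

View pics/top0.png

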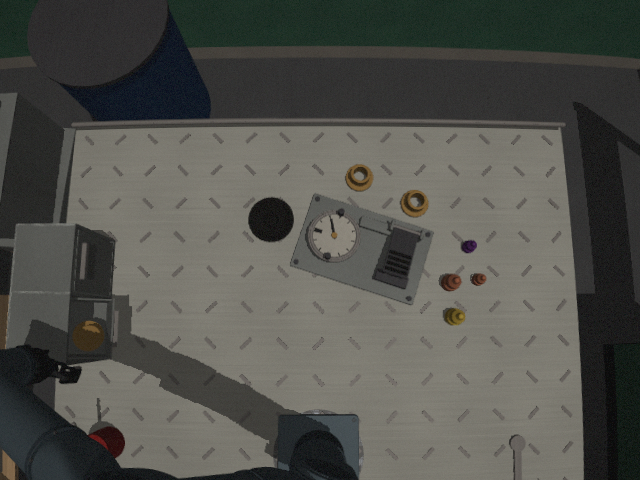

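View pics/scene0.png

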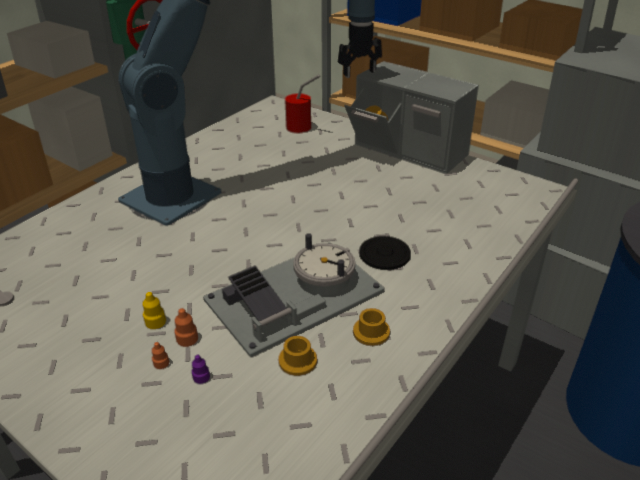

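Top view: the dial is at about (331,236), lugs at about (341,212) and (327,256), and the pedal tread is at about (397,262). The diaphragm is at (271,219) and the glands at (359,177) and (414,203). Nozzle candidates: large copper (451,282), small copper (479,279), purple (469,246), yellow (456,316). The larger copper one at (451,282) is the nozzle. It only has to be left alone.

Run:
```python
from h import *
p=np.load("pics/top0.npz")["p"]
c=p[180:320,280:440]; cv2.imwrite("pics/c0.png",cv2.resize(c,(800,600) if 0 else (686,600),interpolation=cv2.INTER_CUBIC)[:,:,::-1])
# plate corner screws at z=.014, features
print("screws",ray("top",[[317,197],[431,233],[408,299],[295,263]],.014).round(3))
print("dial",ray("top",[[331,236]],.066).round(3),"lugs",ray("top",[[341,212],[327,256]],.104).round(3))
print("pad",ray("top",[[397,262]],.081).round(3))
print("spares",ray("top",[[271,219],[359,177],[414,203],[451,282]],.03).round(3))
```

```text
screws [[ 0.711  0.003  0.014]
 [ 0.606 -0.321  0.014]
 [ 0.42  -0.249  0.014]
 [ 0.521  0.065  0.014]]
dial [[ 0.588 -0.035  0.066]] lugs [[ 0.645 -0.061  0.104]
 [ 0.527 -0.024  0.104]]
pad [[ 0.514 -0.21   0.081]]
spares [[ 0.643  0.132  0.03 ]
 [ 0.765 -0.116  0.03 ]
 [ 0.689 -0.272  0.03 ]
 [ 0.465 -0.368  0.03 ]]
```

View pics/c0.png

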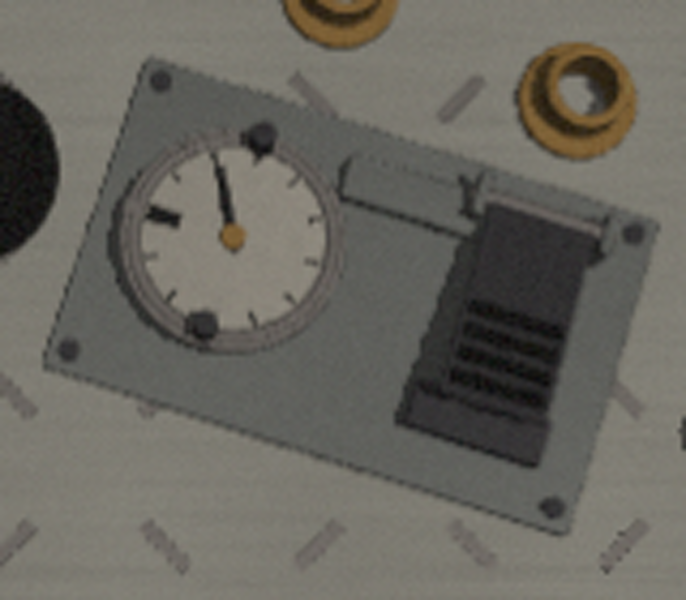

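The picture shows the zero bar at crop (163,215), pointing left, and the needle tip at (212,155). The bezel therefore has to turn about 58° clockwise. Lug_a is at (202,324) and lug_b at (261,137). I'll push lug_a with the fingers shut. First I lift and swing away from the rack.

drive_tool --pt "0 0 -0.35 0 0 0 0" --pt "0 0 -0.67 0 0 0 0" --pt "-0.4 -0.92 -0.67 0 0 0 0" --pt "-0.4 -0.92 -0.67 0 0 0 0" --pt "-0.4 -0.92 -0.67 0 0 0 0" --pt "-0.4 -0.92 -0.67 0 0 0 0" --newtons 30

```text
time: 0.75
ee_pos: [0.2595, 0.4385, 0.298]
eef_rot: [-179.7, 0.1, 156.3]
force: [0.5, 0.4, 0.8]
gripper_width: 0.0002
gripper_force: 0.0
```

drive_tool --pt "-0.86 -0.645 0 0 0 0.139 0" --pt "-0.86 -0.645 0 0 0 0.139 0" --pt "-0.86 -0.645 0 0 0 0.139 0" --pt "-0.86 -0.645 0 0 0 0.139 0" --pt "-0.86 -0.645 0 0 0 0.139 0" --pt "-0.86 -0.645 0 0 0 0.139 0" --pt "-0.86 -0.645 0 0 0 0.139 0"

```text
time: 1.45
ee_pos: [0.3385, 0.3061, 0.2988]
eef_rot: [-180.0, 0.0, 106.5]
force: [-0.4, -0.2, -0.1]
gripper_width: 0.0002
gripper_force: 0.0
```

```bash
cat >> h.py <<'E'
def mv(pos,yaw=None):
    "increments for a world target, tool down"
    s=get_state(); y0=s["eef_rot"][2]; a=np.radians(y0); d=np.array(pos)-s["ee_pos"]
    t=[d[0]*np.cos(a)+d[1]*np.sin(a),d[0]*np.sin(a)-d[1]*np.cos(a),-d[2]]
    dy=0 if yaw is None else (yaw-y0+180)%360-180
    return np.round(np.array(t)/.15,3),round(-dy/360,3)
E
python3 - <<'E'
from h import *
s=get_state();print(s["time"],s["ee_pos"],s["eef_rot"],s["joints"].round(1),s["gripper_width"])
print(mv([.45,.17,.30],43))
E
```

```text
1.45 [0.33853284 0.30607504 0.29884513] [-1.79996284e+02  5.53360167e-03  1.06479126e+02] [-57.8   5.1  10.8 109.4  -1.   65.6 -30.1] 0.00016220746039872564
(array([-1.081,  0.455, -0.008]), np.float64(0.176))
```

drive_tool --pt "-0.99 0.45 0 0 0 0.176 0" --pt "-0.99 0.45 0 0 0 0.176 0" --pt "-0.99 0.45 0 0 0 0.176 0" --pt "-0.99 0.45 0 0 0 0.176 0" --pt "-0.99 0.45 0 0 0 0.176 0" --pt "-0.99 0.45 0 0 0 0.176 0" --pt "-0.99 0.45 0 0 0 0.176 0" --pt "-0.99 0.45 0 0 0 0.176 0"

```text
time: 2.25
ee_pos: [0.4455, 0.1831, 0.2988]
eef_rot: [180.0, 0.0, 43.1]
force: [-0.4, 0.1, -0.6]
gripper_width: 0.0002
gripper_force: 0.0
```

Run:
```python
from h import *
s=get_state();print(s["time"],s["ee_pos"],s["eef_rot"],s["joints"].round(1))
print(mv([.613,-.012,.25],43))
```

```text
2.25 [0.44554673 0.18305648 0.29879185] [1.79988079e+02 1.41871421e-02 4.31436977e+01] [-49.7   8.   24.6 106.8  -3.6  65.9 -70.6]
(array([-0.075,  1.712,  0.325]), np.float64(0.0))
```

drive_tool --pt "-0.04 0.86 0.16 0 0 0 0" --pt "-0.04 0.86 0.16 0 0 0 0" --pt "-0.04 0.86 0.16 0 0 0 0" --pt "-0.04 0.86 0.16 0 0 0 0"

```text
time: 2.65
ee_pos: [0.5311, 0.0801, 0.2741]
eef_rot: [179.9, 0.1, 43.0]
force: [-0.1, -0.3, -0.0]
gripper_width: 0.0002
gripper_force: 0.0
```

drive_tool --pt "-0.04 0.86 0.16 0 0 0 0" --pt "-0.04 0.86 0.16 0 0 0 0" --pt "-0.04 0.86 0.16 0 0 0 0" --pt "-0.04 0.86 0.16 0 0 0 0" --pt "-0.04 0.86 0.16 0 0 0 0"

```text
time: 3.15
ee_pos: [0.613, -0.0127, 0.2504]
eef_rot: [-179.9, 0.0, 43.3]
force: [0.1, 1.6, 0.6]
gripper_width: 0.0001
gripper_force: 0.0
```

Run:
```python
from h import *
s=get_state();print(s["time"],s["ee_pos"],s["eef_rot"],s["joints"].round(1))
p,d=camera("wrist"); np.savez("pics/w1.npz",p=p,d=d,pos=s["ee_pos"],rot=s["eef_rot"]); cv2.imwrite("pics/w1.png",p[:,:,::-1])
print(proj("wrist",[[.588,-.035,.066]],s))
```

```text
3.15 [ 0.61303658 -0.01272064  0.25036346] [-1.79933096e+02  3.57009269e-02  4.33035692e+01] [-24.8  26.5  30.6  92.1 -14.4  65.5 -37.5]
[[319.35696322 242.13963567]]
```

View pics/w1.png

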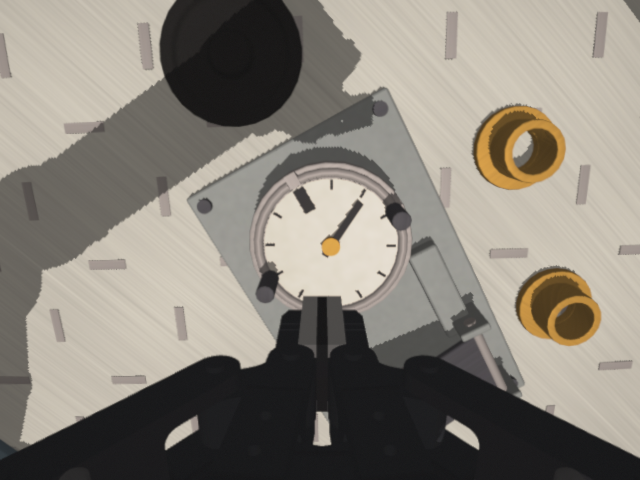

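The wrist view shows the face centred at about (331,243), the zero bar at (303,199), the needle tip at (361,202), lug_a at (267,285) and lug_b at (399,212). Next I measure these properly.

```bash
cat >> h.py <<'E'
def dial(tag,c0=(331,243)):
    s=get_state(); p,d=camera("wrist"); cv2.imwrite(f"pics/{tag}.png",p[:,:,::-1])
    return s,p,d
def measure(s,p,C):
    "rectify face plane: 0.25 mm/px map about C, by colour; returns angles (deg, world ccw) of zero bar and needle"
    N=480; g=(np.arange(N)-N/2)*.00025
    X,Y=np.meshgrid(C[0]+g,C[1]+g,indexing='ij')
    uv=proj("wrist",np.c_[X.ravel(),Y.ravel(),np.full(X.size,.066)],s).astype(np.float32).reshape(N,N,2)
    im=cv2.remap(p,uv[...,0],uv[...,1],cv2.INTER_LINEAR)
    dx,dy=X-C[0],Y-C[1]; r=np.hypot(dx,dy)
    dark=((im.max(2)<110)&(r>.014)&(r<.0565)).astype(np.uint8)
    n,l,st,ce=cv2.connectedComponentsWithStats(dark)
    out=[]
    for i in range(1,n):
        if st[i,4]>600:
            m=l==i; x,y=dx[m].mean(),dy[m].mean()
            out.append((int(st[i,4]),round(np.degrees(np.arctan2(y,x)),1),round(np.hypot(x,y)*1e3,1),round(r[m].min()*1e3,1),round(r[m].max()*1e3,1)))
    return out,im
E
python3 - <<'E'
from h import *
z=np.load("pics/w1.npz"); p=z["p"]; s=dict(ee_pos=z["pos"],eef_rot=z["rot"])
hsv=cv2.cvtColor(p,cv2.COLOR_RGB2HSV)
m=((p.min(2)>170)).astype(np.uint8); m[:160]=0;m[300:]=0;m[:,:250]=0;m[:,410:]=0
m=cv2.morphologyEx(m,cv2.MORPH_OPEN,np.ones((3,3)))
n,l,st,ce=cv2.connectedComponentsWithStats(m); i=1+np.argmax(st[1:,4]); print(st[i],ce[i])
c=max(cv2.findContours((l==i).astype(np.uint8),0,2)[0],key=cv2.contourArea); h=cv2.convexHull(c)
w=ray("wrist",h.reshape(-1,2),.066,s)
ctr=w.mean(0); 
from scipy.optimize import least_squares
r=least_squares(lambda q:np.hypot(w[:,0]-q[0],w[:,1]-q[1])-q[2],[ctr[0],ctr[1],.06],loss='soft_l1',f_scale=.001); print("face",r.x)
ys,xs=np.where(cv2.inRange(hsv,(12,120,120),(30,255,255))[225:265,310:350]); hub=[xs.mean()+310,ys.mean()+225]
print("hub",hub,ray("wrist",[hub],.072,s))
print("lugs top",ray("wrist",[[267,293],[402,219]],.104,s),ray("wrist",[[268,277],[395,205]],.104,s))
print("screws",ray("wrist",[[380,109],[205,206]],.014,s))
print("depth",[float(z["d"][y,x]) for x,y in((331,270),(267,292),(268,278),(402,220))])
for C in(r.x[:2],):
    o,im=measure(s,p,C); print(o); cv2.imwrite("pics/r1.png",im[::-1,::-1,::-1])
E
```

```text
[  264   178   134   122 11275] [330.94882483 241.78962306]
face [ 0.59308944 -0.043509    0.05796407]
hub [np.float64(330.28897338403044), np.float64(246.31558935361215)] [[ 0.59301695 -0.04321896  0.072     ]]
lugs top [[ 0.53598649 -0.02616573  0.104     ]
 [ 0.65325597 -0.06110874  0.104     ]] [[ 0.54692046 -0.01764859  0.104     ]
 [ 0.65715295 -0.049322    0.104     ]]
screws [[0.70798088 0.00170947 0.014     ]
 [0.52684301 0.06140954 0.014     ]]
depth [0.38238003849983215, 0.3467659056186676, 0.36300984025001526, 0.33068686723709106]
[(3275, np.float64(-142.6), np.float64(52.6), np.float64(49.0), np.float64(56.5)), (3094, np.float64(73.2), np.float64(45.6), np.float64(35.1), np.float64(56.5)), (2928, np.float64(10.2), np.float64(29.5), np.float64(14.0), np.float64(45.4))]
```

View pics/r1.png

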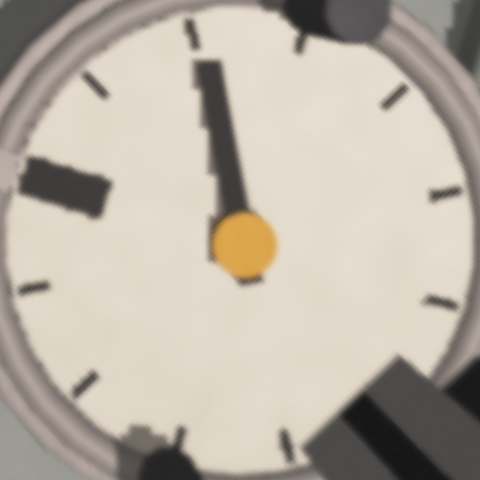

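```bash
cat >> h.py <<'E'
C=np.array([.5930,-.0433]); n=np.array([.735,.678])
def push(th,off=.019):
    t=np.radians(th); return np.r_[C+.062*np.array([np.cos(t),np.sin(t)])-off*n,.084]
E
python3 - <<'E'
from h import *
print(mv(push(163.2,.034),42.7), push(163.2,.034))
E
```

```text
(array([-0.673, -0.299,  1.111]), np.float64(0.002)) [ 0.50865619 -0.04843203  0.084     ]
```

drive_tool --pt "-0.34 -0.15 0 0 0 0 0" --pt "-0.673 -0.3 0 0 0 0 0" --pt "-0.673 -0.3 0 0 0 0 0" --pt "-0.673 -0.3 0.3 0 0 0 0" --pt "-0.673 -0.3 0.6 0 0 0 0" --pt "-0.673 -0.3 0.8 0 0 0 0" --pt "-0.673 -0.3 0.8 0 0 0 0"

```text
time: 3.9
ee_pos: [0.5059, -0.0475, 0.128]
eef_rot: [-179.7, 0.3, 43.4]
force: [-0.6, -0.8, 0.4]
gripper_width: 0.0002
gripper_force: 0.0
```

Run:
```python
from h import *
s=get_state();print(s["time"],s["ee_pos"],s["eef_rot"],s["force"])
s,p,d=dial("w2"); print(mv(push(163.2,.034)))
for th in(163,155,147,139,131,123,115):print(th,mv(push(th))[0])
```

```text
3.9 [ 0.50586661 -0.04754815  0.12802751] [-179.70677948    0.25261159   43.3876839 ] [-0.55744494 -0.75332887  0.38369292]
(array([0.003, 0.005, 0.309]), 0.0)
163 [0.104 0.005 0.309]
155 [ 0.156 -0.02   0.309]
147 [ 0.211 -0.037  0.309]
139 [ 0.268 -0.047  0.309]
131 [ 0.326 -0.049  0.309]
123 [ 0.383 -0.042  0.309]
115 [ 0.439 -0.028  0.309]
```

View pics/w2.png

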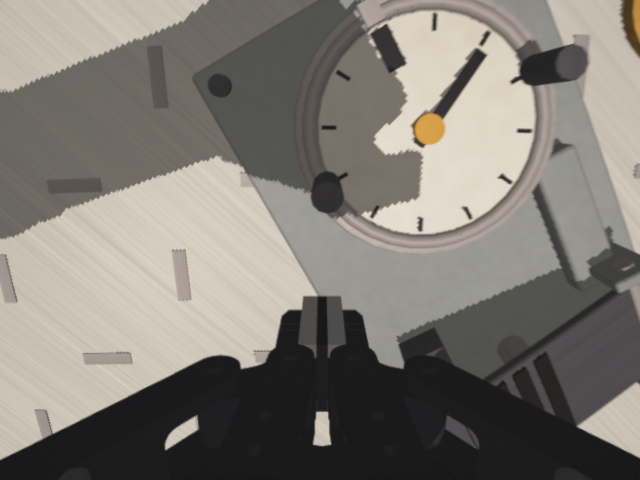

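The fingers (column 322) are lined up behind lug_a (326,192) with clear space below. I descend and push.

drive_tool --pt "0 0 0.15 0 0 0 0" --pt "0 0 0.305 0 0 0 0" --pt "0.0 0.0 0.305 0 0 0 0" --pt "0.05 0.005 0.305 0 0 0 0" --pt "0.08 0.005 0.305 0 0 0 0" --pt "0.104 0.0 0.305 0 0 0 0" --pt "0.13 -0.01 0.305 0 0 0 0" --pt "0.156 -0.02 0.305 0 0 0 0"

```text
time: 4.75
ee_pos: [0.5243, -0.0312, 0.0856]
eef_rot: [180.0, -0.0, 43.2]
force: [-0.1, -0.8, 0.2]
gripper_width: -0.0
gripper_force: 0.0
```

```bash
cat >> h.py <<'E'
def look(tag,thr=110):
    s,p,d=dial(tag); print(s["time"],s["ee_pos"],s["force"].round(1))
    N=480; g=(np.arange(N)-N/2)*.00035
    X,Y=np.meshgrid(C[0]+g,C[1]+g,indexing='ij')
    uv=proj("wrist",np.c_[X.ravel(),Y.ravel(),np.full(X.size,.066)],s).astype(np.float32).reshape(N,N,2)
    im=cv2.remap(p,uv[...,0],uv[...,1],cv2.INTER_LINEAR); cv2.imwrite(f"pics/r{tag}.png",im[::-1,::-1,::-1])
    # dark fraction along each ray, r 38..54 mm
    A=np.arange(-180,180,.5); rr=np.linspace(.038,.053,16)
    P=np.array([[C[0]+r*np.cos(a),C[1]+r*np.sin(a),.066] for a in np.radians(A) for r in rr])
    q=proj("wrist",P,s).astype(np.float32).reshape(len(A),16,2)
    v=cv2.remap(p,q[...,0],q[...,1],cv2.INTER_LINEAR,borderValue=(255,255,255)).max(2)
    f=(v<65).mean(1)>.8
    e=np.diff(np.r_[0,f.astype(int),0]); 
    print("dark spans",[(A[a],A[b-1]) for a,b in zip(np.where(e==1)[0],np.where(e==-1)[0])])
    return s
E
python3 - <<'E'
from h import *
s=look("w3")
for th in(155,147,139,131,123,115):print(th,mv(push(th))[0])
E
```

```text
4.75 [ 0.52428341 -0.03119745  0.08556204] [-0.1 -0.8  0.2]
dark spans [(np.float64(12.5), np.float64(12.5)), (np.float64(68.5), np.float64(78.5))]
155 [-0.006 -0.009  0.009]
147 [ 0.049 -0.027  0.009]
139 [ 0.106 -0.037  0.009]
131 [ 0.163 -0.039  0.009]
123 [ 0.221 -0.032  0.009]
115 [ 0.277 -0.018  0.009]
```

drive_tool --pt "0.025 -0.015 0.01 0 0 0 0" --pt "0.049 -0.027 0.01 0 0 0 0" --pt "0.078 -0.033 0.01 0 0 0 0" --pt "0.106 -0.037 0.01 0 0 0 0" --pt "0.135 -0.038 0.01 0 0 0 0" --pt "0.163 -0.039 0.01 0 0 0 0"

```text
time: 5.4
ee_pos: [0.538, -0.0104, 0.0837]
eef_rot: [180.0, -0.0, 43.2]
force: [-0.1, -0.1, 0.6]
gripper_width: 0.0002
gripper_force: 0.0
```

Run:
```python
from h import *
s=look("w4")
for th in(131,123,115,107,100,95):print(th,mv(push(th))[0])
```

```text
5.4 [ 0.53804657 -0.01038123  0.08365339] [-0.1 -0.1  0.6]
dark spans [(np.float64(68.0), np.float64(78.0))]
131 [ 0.    -0.003 -0.002]
123 [ 0.058  0.003 -0.002]
115 [ 0.114  0.018 -0.002]
107 [ 0.167  0.039 -0.002]
100 [ 0.211  0.064 -0.002]
95 [ 0.24   0.085 -0.002]
```

View pics/w4.png

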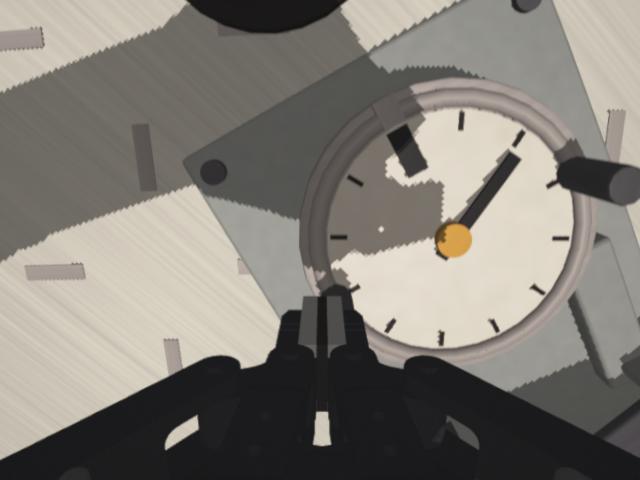

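Run:
```python
from h import *
s=get_state(); L=push(163.2,0)
P=[s["ee_pos"],np.r_[L[:2],.064],np.r_[L[:2],.104],np.r_[C,.066],np.r_[push(-16.8,0)[:2],.104]]
print(proj("wrist",P,s).round(0), L)
p,d=camera("wrist"); cv2.imwrite("pics/c5.png",cv2.resize(p[240:400,240:440],None,fx=3,fy=3)[:,:,::-1])
W=lambda u,v:None
k,D,_=K("wrist");R,t=Rt("wrist",s)
for u,v in((322,300),(322,292),(335,288),(345,292),(340,310),(310,320),(335,320),(600,185)):
    q=cv2.undistortPoints(np.array([[[u,v]]],float),k,D)[0,0]; print(u,v,d[v,u],(R.T@(np.r_[q,1]*d[v,u]-t)).round(4))
p2,d2=camera("top"); cv2.imwrite("pics/t5.png",cv2.resize(p2[180:320,280:440],(686,600),interpolation=cv2.INTER_CUBIC)[:,:,::-1])
```

```text
[[319. 286.]
 [335. 298.]
 [339. 338.]
 [451. 239.]
 [628. 186.]] [ 0.53364619 -0.02538003  0.084     ]
322 300 0.14727886 [ 0.5473 -0.0034  0.1231]
322 292 0.20719516 [ 0.5323 -0.0176  0.0667]
335 288 0.20370838 [ 0.5389 -0.0199  0.0694]
345 292 0.20225559 [ 0.5411 -0.0241  0.0713]
340 310 0.13906594 [ 0.5515 -0.0074  0.1316]
310 320 0.13058963 [ 0.5455 -0.      0.1402]
335 320 0.13222635 [ 0.5502 -0.0061  0.1387]
600 185 0.16225803 [ 0.6474 -0.057   0.0971]
```

View pics/c5.png

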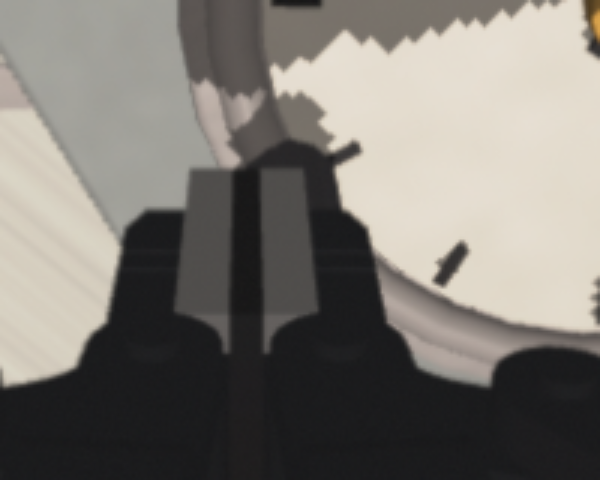

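The fingertips seem to end about 38 mm above the reported TCP, and there was no contact. I check that with the scene camera's depth.

Run:
```python
from h import *
s=get_state(); p,d=camera("scene"); k,D,_=K("scene");R,t=Rt("scene")
c=proj("scene",[s["ee_pos"]])[0]; print("tcp px",c, "tcp+.04",proj("scene",[s["ee_pos"]+[0,0,.04]]), "lug a",proj("scene",[[.5336,-.0254,.104],[.5336,-.0254,.066]]))
u,v=np.meshgrid(np.arange(640),np.arange(480)); q=cv2.undistortPoints(np.stack([u,v],-1).reshape(-1,1,2).astype(float),k,D).reshape(-1,2)
W=((np.c_[q,np.ones(len(q))]*d.reshape(-1,1)-t)@R)
sel=(np.hypot(*(W[:,:2]-s["ee_pos"][:2]).T)<.03)&(W[:,2]>.075)
print(np.percentile(W[sel,2],[0,1,2,5,10,50]),sel.sum())
x,y=c.astype(int); cv2.imwrite("pics/s6.png",cv2.resize(p[y-110:y+50,x-100:x+100],None,fx=3.7,fy=3.7,interpolation=cv2.INTER_CUBIC)[:,:,::-1])
k,D,_=K("wrist");
```

```text
tcp px [313.81777766 239.16280355] tcp+.04 [[313.61724482 225.30300489]] lug a [[308.39167979 234.5155521 ]
 [308.66334634 247.51360157]]
[0.07504455 0.0809724  0.08596045 0.10235077 0.13196259 0.49229336] 1323
```

View pics/s6.png

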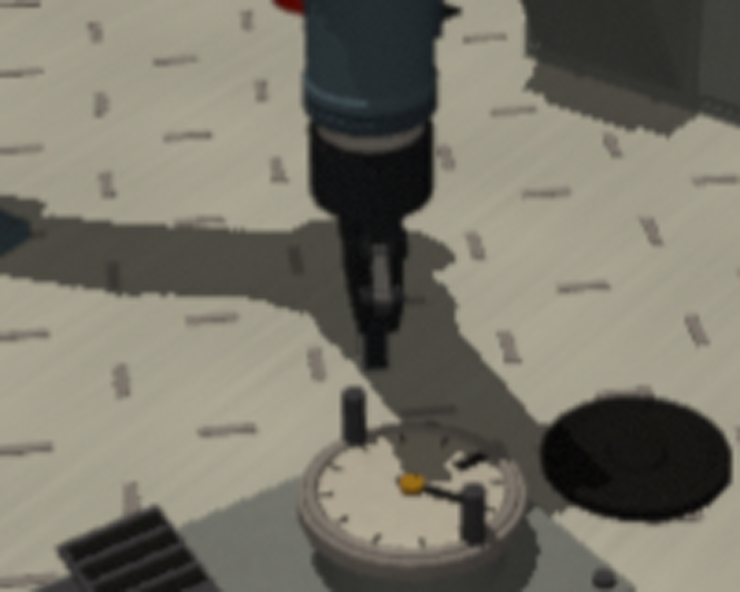

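The scene crop confirms it: the fingertip ends at about (315,228), while the reported TCP projects to (314,239). The real tips are roughly 34 mm above the reported TCP, so I passed over the lug without touching it. I back up and push with the reported z at 0.050, which puts the tips at about 0.084.

```bash
sed -i 's/,\.084\]$/,.050]/' h.py
python3 - <<'E'
from h import *
for th,o in((163.2,.036),(163,.019),(155,.019),(147,.019),(139,.019),(131,.019)):print(th,mv(push(th,o))[0])
E
```

```text
163.2 [-0.327  0.05   0.224]
163 [-0.212  0.051  0.224]
155 [-0.16   0.026  0.224]
147 [-0.106  0.008  0.224]
139 [-0.049 -0.002  0.224]
131 [ 0.009 -0.004  0.224]
```

drive_tool --pt "-0.16 0.03 0 0 0 0 0" --pt "-0.33 0.05 0 0 0 0 0" --pt "-0.33 0.05 0 0 0 0 0" --pt "-0.33 0.05 0.12 0 0 0 0" --pt "-0.33 0.05 0.224 0 0 0 0" --pt "-0.33 0.05 0.224 0 0 0 0" --pt "-0.27 0.05 0.224 0 0 0 0" --pt "-0.22 0.05 0.224 0 0 0 0"

```text
time: 6.4
ee_pos: [0.5198, -0.0381, 0.0508]
eef_rot: [180.0, -0.0, 43.2]
force: [-5.3, -1.0, 1.5]
gripper_width: 0.0
gripper_force: 2.3
```

Run:
```python
from h import *
look("w7")
for th,o in((163,.019),(155,.019),(147,.019),(139,.019),(131,.019),(123,.019)):print(th,mv(push(th,o))[0])
```

```text
6.4 [ 0.51982584 -0.03808776  0.05076475] [-5.3 -1.   1.5]
dark spans [(np.float64(68.0), np.float64(78.0))]
163 [-0.008  0.003  0.005]
155 [ 0.044 -0.022  0.005]
147 [ 0.099 -0.04   0.005]
139 [ 0.156 -0.049  0.005]
131 [ 0.214 -0.051  0.005]
123 [ 0.271 -0.045  0.005]
```

Contact is made. I push slowly.

drive_tool --pt "0.018 -0.01 0.005 0 0 0 0" --pt "0.044 -0.022 0.005 0 0 0 0" --pt "0.07 -0.031 0.005 0 0 0 0" --pt "0.099 -0.04 0.005 0 0 0 0" --pt "0.127 -0.045 0.005 0 0 0 0" --pt "0.156 -0.049 0.005 0 0 0 0"

```text
time: 7.05
ee_pos: [0.53, -0.0166, 0.0489]
eef_rot: [-179.9, 0.1, 43.2]
force: [-4.3, 0.0, 0.0]
gripper_width: -0.0003
gripper_force: 1.8
```

Run:
```python
from h import *
look("w8")
for th in(139,131,123,115,110,106,103,100,97):print(th,mv(push(th))[0])
```

```text
7.05 [ 0.5300021  -0.01662543  0.04890688] [-4.3  0.   0. ]
dark spans [(np.float64(45.5), np.float64(55.5))]
139 [ 0.008  0.004 -0.007]
131 [ 0.066  0.003 -0.007]
123 [ 0.123  0.009 -0.007]
115 [ 0.179  0.023 -0.007]
110 [ 0.213  0.036 -0.007]
106 [ 0.239  0.048 -0.007]
103 [ 0.258  0.059 -0.007]
100 [ 0.276  0.07  -0.007]
97 [ 0.294  0.082 -0.007]
```

Zero is at 50.5° (lug at 140.5°), so the tracking is as planned.

drive_tool --pt "0.035 0.003 -0.007 0 0 0 0" --pt "0.066 0.003 -0.007 0 0 0 0" --pt "0.095 0.006 -0.007 0 0 0 0" --pt "0.123 0.009 -0.007 0 0 0 0" --pt "0.15 0.016 -0.007 0 0 0 0" --pt "0.179 0.023 -0.007 0 0 0 0" --pt "0.196 0.03 -0.007 0 0 0 0"

```text
time: 7.8
ee_pos: [0.5561, -0.0002, 0.0505]
eef_rot: [180.0, -0.0, 43.2]
force: [-3.2, -0.5, 0.4]
gripper_width: 0.0001
gripper_force: 1.2
```

Run:
```python
from h import *
look("w9")
for th in(112,108,104,102,100,98,96,94):print(th,mv(push(th))[0])
```

```text
7.8 [ 5.56093101e-01 -1.65513894e-04  5.04670494e-02] [-3.2 -0.5  0.4]
dark spans [(np.float64(-180.0), np.float64(-112.0)), (np.float64(16.5), np.float64(26.5)), (np.float64(153.5), np.float64(179.5))]
112 [ 0.003 -0.01   0.003]
108 [0.029 0.002 0.003]
104 [0.055 0.015 0.003]
102 [0.068 0.022 0.003]
100 [0.08  0.03  0.003]
98 [0.092 0.038 0.003]
96 [0.103 0.046 0.003]
94 [0.115 0.055 0.003]
```

View pics/rw9.png

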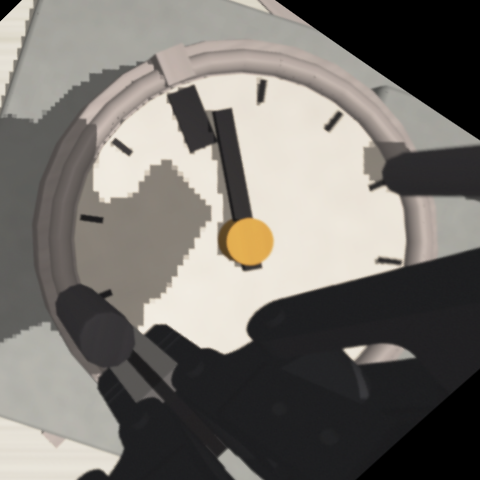

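Zero is at 21.5° and the needle is at about 10.5° (tip at map (223,110), slightly shifted by parallax). About 11° to go.

drive_tool --pt "0.015 -0.005 0.003 0 0 0 0" --pt "0.029 0.002 0.003 0 0 0 0" --pt "0.042 0.008 0.003 0 0 0 0" --pt "0.055 0.015 0.003 0 0 0 0" --pt "0.066 0.02 0.003 0 0 0 0" --pt "0.074 0.026 0.003 0 0 0 0" --pt "0.074 0.026 0.003 0 0 0 0"

```text
time: 8.55
ee_pos: [0.5664, 0.0045, 0.0499]
eef_rot: [180.0, -0.0, 43.2]
force: [-1.2, -1.9, 0.2]
gripper_width: 0.0001
gripper_force: 0.9
```

Run:
```python
from h import *
look("w10")
for th in(102,101,100,99,98):print(th,mv(push(th))[0]) 
print("back",mv(push(101,.05))[0])
```

```text
8.55 [0.56642413 0.00445149 0.04989387] [-1.2 -1.9  0.2]
dark spans [(np.float64(-180.0), np.float64(-133.5)), (np.float64(-120.5), np.float64(-94.0)), (np.float64(5.0), np.float64(15.0)), (np.float64(121.5), np.float64(123.0)), (np.float64(143.0), np.float64(179.5))]
102 [-0.002 -0.001 -0.001]
101 [ 0.005  0.002 -0.001]
100 [ 0.011  0.006 -0.001]
99 [ 0.017  0.01  -0.001]
98 [ 0.023  0.014 -0.001]
back [-0.202  0.001 -0.001]
```

View pics/rw10.png

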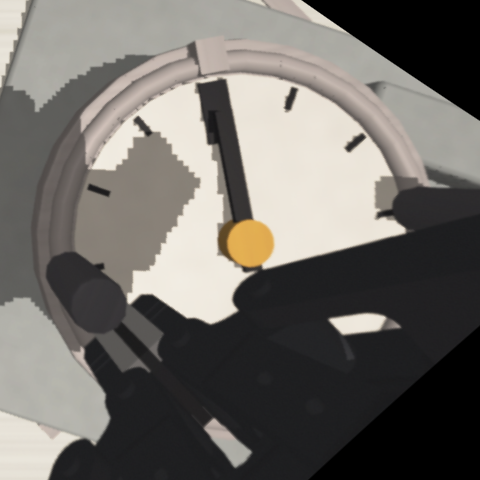

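The zero bar is at 10° and now under the needle. That was the last picture I could view (I went one over the ten), so from here I work with numbers only. I back off and lift, and re-measure the needle's direction from the first wrist picture.

drive_tool --pt "-0.07 0 0 0 0 0 0" --pt "-0.2 0 0 0 0 0 0" --pt "-0.2 0 -0.3 0 0 0 0" --pt "-0.2 0 -0.6 0 0 0 0" --pt "-0.2 0 -0.8 0 0 0 0" --pt "-0.2 0 -0.8 0 0 0 0"

```text
time: 9.2
ee_pos: [0.5471, -0.0165, 0.1741]
eef_rot: [179.7, -0.4, 43.2]
force: [0.9, 0.1, -0.3]
gripper_width: -0.0001
gripper_force: 0.0
```

Run:
```python
from h import *
def spans(p,s,r0,r1,h,thr=70):
    A=np.arange(-10,40,.25); rr=np.linspace(r0,r1,20)
    P=np.array([[C[0]+r*np.cos(a),C[1]+r*np.sin(a),h] for a in np.radians(A) for r in rr])
    q=proj("wrist",P,s).astype(np.float32).reshape(len(A),20,2)
    f=(cv2.remap(p,q[...,0],q[...,1],cv2.INTER_LINEAR).max(2)<thr).mean(1)>.5
    return (A[f].min(),A[f].max(),A[f].mean()) if f.any() else None
z=np.load("pics/w1.npz"); s1=dict(ee_pos=z["pos"],eef_rot=z["rot"])
for h in(.066,.069,.072):
    print("w1",h,"needle r22-32",spans(z["p"],s1,.022,.032,h),"r34-44",spans(z["p"],s1,.034,.044,h))
s=look("w11"); p=cv2.imread("pics/w11.png")[:,:,::-1].copy()
for h in(.066,.069,.072): print("now",h,spans(p,s,.022,.032,h),"bar",spans(p,s,.048,.055,h))
# face + hub centre now
print(proj("wrist",[np.r_[C,.072]],s)); hsv=cv2.cvtColor(p,cv2.COLOR_RGB2HSV)
m=cv2.inRange(hsv,(12,120,120),(30,255,255)); u,v=proj("wrist",[np.r_[C,.072]],s)[0].astype(int); ys,xs=np.where(m[v-20:v+20,u-20:u+20]); print("hub",xs.mean()+u-20,ys.mean()+v-20)
```

```text
w1 0.066 needle r22-32 (np.float64(5.25), np.float64(13.25), np.float64(9.25)) r34-44 (np.float64(7.0), np.float64(12.5), np.float64(9.75))
w1 0.069 needle r22-32 (np.float64(6.5), np.float64(14.25), np.float64(10.375)) r34-44 (np.float64(7.75), np.float64(13.25), np.float64(10.5))
w1 0.072 needle r22-32 (np.float64(7.75), np.float64(15.25), np.float64(11.5)) r34-44 (np.float64(8.5), np.float64(14.0), np.float64(11.25))
9.2 [ 0.54713648 -0.01652984  0.17408663] [ 0.9  0.1 -0.3]
dark spans [(np.float64(5.5), np.float64(14.5))]
now 0.066 (np.float64(3.75), np.float64(14.25), np.float64(9.0)) bar (np.float64(5.5), np.float64(14.75), np.float64(10.125))
now 0.069 (np.float64(5.5), np.float64(15.75), np.float64(10.625)) bar (np.float64(6.5), np.float64(15.5), np.float64(11.0))
now 0.072 (np.float64(7.25), np.float64(17.25), np.float64(12.25)) bar (np.float64(7.5), np.float64(16.5), np.float64(12.0))
[[396.40266655 207.05318104]]
hub 395.5011037527594 207.69315673289182
```

The needle is at about 10.5° and the zero bar at about 10.1°, so they are within 1 mm. Next is the pedal.

Run:
```python
from h import *
P=[.511,-.211,.17]
print(mv(P))
R,t=Rt("top"); print(ray("top",[[397,262]],.081))
```

```text
(array([-1.057,  0.79 ,  0.012]), 0.0)
[[ 0.51431765 -0.21023073  0.081     ]]
```

drive_tool --pt "-0.25 0.2 0 0 0 0 0" --pt "-0.5 0.4 0 0 0 0 0" --pt "-0.75 0.56 0 0 0 0 0" --pt "-0.98 0.79 0 0 0 0 0" --pt "-0.98 0.79 0 0 0 0 0" --pt "-0.98 0.79 0 0 0 0 0"

```text
time: 9.85
ee_pos: [0.5167, -0.2041, 0.1685]
eef_rot: [-179.9, 0.1, 43.0]
force: [-0.6, 0.8, -0.1]
gripper_width: -0.0003
gripper_force: 0.0
```

Run:
```python
from h import *
s=get_state(); print(s["time"],mv([.512,-.211,.07]))
p,d=camera("wrist"); k,D,_=K("wrist");R,t=Rt("wrist",s)
u,v=np.meshgrid(np.arange(640),np.arange(480)); q=cv2.undistortPoints(np.stack([u,v],-1).reshape(-1,1,2).astype(float),k,D).reshape(-1,2)
W=((np.c_[q,np.ones(len(q))]*d.reshape(-1,1)-t)@R); W=W[d.ravel()>0]
x=np.array([.949,-.315]); y=np.array([.315,.949]); H=np.array([.6106,-.2441]); l=W[:,:2]-H; a=-l@x; b=l@y
for c in(30,50,70,90,100,110,120,130,140):
    m=(abs(a*1e3-c)<3)&(abs(b)<.06)&(W[:,2]<.13)&(W[:,2]>.045); print(c,m.sum(),np.median(W[m,2]).round(4) if m.any() else 0, (b[m].min().round(3),b[m].max().round(3)) if m.any() else 0)
```

```text
9.85 (array([-0.054,  0.012,  0.657]), 0.0)
30 912 0.0617 (np.float64(-0.035), np.float64(0.034))
50 941 0.0668 (np.float64(-0.035), np.float64(0.034))
70 979 0.0721 (np.float64(-0.035), np.float64(0.035))
90 1007 0.0789 (np.float64(-0.035), np.float64(0.034))
100 1047 0.0796 (np.float64(-0.035), np.float64(0.034))
110 969 0.0836 (np.float64(-0.035), np.float64(0.034))
120 998 0.0865 (np.float64(-0.029), np.float64(0.034))
130 811 0.0873 (np.float64(-0.023), np.float64(0.034))
140 0 0 0
```

The depth points confirm the pedal plate: width ±35 mm, and the pad at 0.081 m. I descend to just above it, then press.

drive_tool --pt "-0.054 0.012 0.3 0 0 0 0" --pt "-0.054 0.012 0.55 0 0 0 0" --pt "-0.054 0.012 0.72 0 0 0 0" --pt "-0.054 0.012 0.76 0 0 0 0" --pt "-0.054 0.012 0.8 0 0 0 0" --pt "-0.054 0.012 0.84 0 0 0 0" --pt "-0.054 0.012 0.84 0 0 0 0"

```text
time: 10.6
ee_pos: [0.5144, -0.2097, 0.0445]
eef_rot: [179.9, -0.1, 43.2]
force: [1.1, 1.7, 1.7]
gripper_width: -0.0002
gripper_force: 1.1
```

drive_tool --pt "0 0 0.03 0 0 0 0" --pt "0 0 0.06 0 0 0 0" --pt "0 0 0.09 0 0 0 0" --pt "0 0 0.11 0 0 0 0" --pt "0 0 0.11 0 0 0 0"

```text
time: 11.1
ee_pos: [0.5129, -0.2098, 0.0269]
eef_rot: [-179.9, 0.0, 43.2]
force: [-2.8, 3.2, 4.8]
gripper_width: 0.0002
gripper_force: 2.6
```

drive_tool --pt "0 0 0.02 0 0 0 0" --pt "0 0 0.035 0 0 0 0" --pt "0 0 0.035 0 0 0 0"

```text
time: 11.4
ee_pos: [0.5132, -0.2101, 0.0236]
eef_rot: [-179.9, -0.0, 43.2]
force: [-7.4, 4.4, 24.1]
gripper_width: 0.0001
gripper_force: 11.4
```

drive_tool --pt "0 0 0.015 0 0 0 0" --pt "0 0 0.015 0 0 0 0"

```text
time: 11.6
ee_pos: [0.5133, -0.2101, 0.0229]
eef_rot: [-179.9, -0.1, 43.1]
force: [-12.1, 7.6, 41.7]
gripper_width: 0.0002
gripper_force: 20.5
```

It is on the stop. I ease off slightly, hold for 0.5 s, and measure the pedal while it is down.

drive_tool --pt "0 0 -0.012 0 0 0 0" --pt "0 0 -0.012 0 0 0 0" --pt "0 0 -0.012 0 0 0 0" --pt "0 0 -0.012 0 0 0 0" --pt "0 0 -0.012 0 0 0 0"

```text
time: 12.1
ee_pos: [0.5133, -0.2101, 0.0235]
eef_rot: [-179.9, -0.1, 43.2]
force: [-7.8, 6.0, 26.0]
gripper_width: -0.0001
gripper_force: 13.1
```

```bash
cat > ped.py <<'E'
from h import *
s=get_state(); p,d=camera("wrist"); k,D,_=K("wrist");R,t=Rt("wrist",s)
u,v=np.meshgrid(np.arange(640),np.arange(480)); q=cv2.undistortPoints(np.stack([u,v],-1).reshape(-1,1,2).astype(float),k,D).reshape(-1,2)
W=((np.c_[q,np.ones(len(q))]*d.reshape(-1,1)-t)@R); W=W[d.ravel()>0]
x=np.array([.949,-.315]); y=np.array([.315,.949]); H=np.array([.6106,-.2441]); l=W[:,:2]-H; a=-l@x; b=l@y
m=(a>.02)&(a<.095)&(abs(b)<.03)&(W[:,2]<.085)&(W[:,2]>.045)
f=np.polyfit(a[m],W[m,2],1); print(s["time"],s["force"].round(1),m.sum(),"slope",np.arctan(f[0]),"z110",np.polyval(f,.106))
E
python3 ped.py
```

```text
12.1 [-7.8  6.  26. ] 33364 slope 0.09245751081181802 z110 0.06084840492919242
```

```bash
cat >> ped.py <<'E'
for c in(20,35,50,65,80,95,120):
    k=(abs(a*1e3-c)<2)&(abs(b)<.033)&(W[:,2]<.095)&(W[:,2]>.03); print(c,k.sum(),np.percentile(W[k,2],[10,50,90]).round(4) if k.any() else 0)
E
python3 ped.py
```

```text
12.15 [-8.3  5.7 25.9] 33427 slope 0.09284434042328697 z110 0.060862277495154375
20 2091 [0.0534 0.0543 0.0551]
35 2005 [0.0539 0.0547 0.0555]
50 1997 [0.0543 0.055  0.0558]
65 1942 [0.0546 0.0554 0.0561]
80 1825 [0.0568 0.058  0.0592]
95 1611 [0.0571 0.0618 0.0918]
120 864 [0.0558 0.0567 0.0574]
```

The plate is almost level (slope 0.02, against about 0.25 at rest), so it is at the stop. I release and lift.

drive_tool --pt "0 0 -0.06 0 0 0 0" --pt "0 0 -0.15 0 0 0 0" --pt "0 0 -0.3 0 0 0 0" --pt "0 0 -0.6 0 0 0 0" --pt "0 0 -0.95 0 0 0 0" --pt "0 0 -0.95 0 0 0 0"

```text
time: 12.8
ee_pos: [0.5171, -0.2127, 0.1704]
eef_rot: [179.5, -0.3, 43.1]
force: [0.0, 0.2, -0.6]
gripper_width: 0.0003
gripper_force: 0.0
```

```bash
python3 ped.py
python3 - <<'E'
from h import *
print(mv([.57,-.05,.19])); print(get_state()["ee_pos"])
E
```

```text
12.8 [ 0.   0.2 -0.6] 10287 slope 0.27341372460339186 z110 0.0828193366238694
20 574 [0.0583 0.0593 0.0602]
35 583 [0.0621 0.0631 0.0639]
50 593 [0.0659 0.0668 0.0677]
65 604 [0.0696 0.0705 0.0716]
80 612 [0.0744 0.0758 0.0772]
95 603 [0.0785 0.0799 0.081 ]
120 661 [0.0855 0.0866 0.0876]
(array([ 1.   , -0.539, -0.147]), 0.0)
[ 0.51584225 -0.21162873  0.16798559]
```

The pedal is back up. One last check of the dial from above it.

drive_tool --pt "0.25 -0.13 -0.1 0 0 0 0" --pt "0.5 -0.27 -0.15 0 0 0 0" --pt "0.75 -0.4 -0.15 0 0 0 0" --pt "0.99 -0.54 -0.15 0 0 0 0" --pt "0.99 -0.54 -0.15 0 0 0 0" --pt "0.99 -0.54 -0.15 0 0 0 0"

```text
time: 13.45
ee_pos: [0.5657, -0.0486, 0.1856]
eef_rot: [-180.0, 0.1, 43.3]
force: [-0.9, -0.4, 0.1]
gripper_width: -0.0001
gripper_force: 0.0
```

Run:
```python
from h import *
look("w12")
a=np.load("pics/top0.npz")["p"].astype(int); b,_=camera("top"); b=b.astype(int)
for nm,(u,v) in dict(dia=(271,219),ga=(359,177),gb=(414,203),noz=(451,282)).items():
    sl=np.s_[v-18:v+18,u-18:u+18]; print(nm,(abs(a[sl]-b[sl]).max(2)>60).sum())
```

```text
13.45 [ 0.5657366  -0.04856074  0.18560329] [-0.9 -0.4  0.1]
dark spans [(np.float64(4.0), np.float64(13.0))]
dia 0
ga 329
gb 0
noz 0
```

Run:
```python
from h import *
s=look("w13"); p=cv2.imread("pics/w13.png")[:,:,::-1].copy()
u,v=proj("wrist",[np.r_[C,.072]],s)[0]; m=cv2.inRange(cv2.cvtColor(p,cv2.COLOR_RGB2HSV),(12,120,120),(30,255,255)); U,V=int(u),int(v)
ys,xs=np.where(m[V-20:V+20,U-20:U+20]); print("hub exp",u,v,"seen",xs.mean()+U-20,ys.mean()+V-20)
A=np.arange(-10,40,.25)
for r0,r1,h in((.022,.032,.069),(.049,.055,.066)):
    rr=np.linspace(r0,r1,20)
    q=proj("wrist",[[C[0]+r*np.cos(a),C[1]+r*np.sin(a),h] for a in np.radians(A) for r in rr],s).astype(np.float32).reshape(len(A),20,2)
    f=(cv2.remap(p,q[...,0],q[...,1],cv2.INTER_LINEAR).max(2)<70).mean(1)>.5; print(A[f].min(),A[f].max())
```

```text
13.55 [ 0.56544992 -0.05104507  0.18611172] [ 0.4 -0.7  0.6]
dark spans [(np.float64(4.5), np.float64(14.0))]
hub exp 339.3122088378121 187.28571337995777 seen 339.425641025641 188.84102564102565
3.25 15.0
4.5 39.75
```

```bash
python3 -c "
from station import *
print(sign_off())"
```

```text
the job is handed in; nothing more can be done
None
```

I handed the job in at about 13.6 s: the dial reads zero within about 1 mm by my measurement, and the pedal was pressed to its stop, held for over half a second and is fully up again; I saw no spare moved, though gland_a could not be confirmed in the last top view (its patch differed, probably the arm in the way), and I viewed 11 pictures instead of the 10 allowed.

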